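Hold the engraver's chip-guard gate open

TASK

The engraver needs both hands to get at the work inside the white chip guard. Squeeze the red catch fully together first and then the blue one, pull the unlatched gate by its black peg out past its detent, swing it wide open (square to the front or nearly so) and keep hold of it: the gate springs back if let go, so finish while still holding it there. Leave the work in the guard and the other things on the bench where they are.

Things in the scene. Friction and masses are not known exactly. Their poses are not given: they have to be found in the camera images.
- guard: White chip guard, a fixed low pen open above, on a dark base plate 260 x 250 x 12 mm (x -160 to 100 mm). Origin at bench height, 100 mm behind the gate line. x points from the gate into the pen (gate on the -x side, towards the robot), y along the gate, z up. Walls, and the grey ledge behind the gate that carries the catches (x -85 to -40 mm), end 70 mm above the bench. The catches may be swapped.
- gate_hinge (a point): Fixed point on the gate's vertical hinge line, at (-100, 90, 115) mm in the guard's frame, level with the peg's grip point.
- gate_peg (a point): Grip point of the gate's black upright round peg: 18 mm across, free from 76 to 135 mm above the bench, point at 115 mm on its axis, 123 mm from the hinge line; moves with the gate. Closed it is at (-128, -30) mm in the guard's frame. Finger room is in front and behind (guard's x); hook arms up to 100 mm high are at its sides. It turns in the grip: the gripper need not turn with the gate.
- gate (a joint): Gate angle, rad: 0 closed, 1.57 square, stop at 1.75. The leaf (200 mm long, 45 to 76 mm above the bench, two lugs to 88 mm) swings out to -x of the guard, clockwise from above. Locked (play under 0.12) while a catch is latched. A spring roller makes a detent between 0.3 and 0.7 rad: 5 to 8 N at the peg. A closing spring always pulls it back: 1 N at the peg closed, 2 N wide open.
- red_catch: Fixed base of the red catch, axes as the guard's, origin on the ledge, 70 mm above the bench. Two red upright jaws, each 10 mm thick in y, 16 mm wide in x, 45 mm high: one fixed, centred at y = -15 mm; one sliding, at y = +15 mm when latched (40 mm over the outer faces), from which a steel hook arm runs 59 mm to -x, 94 to 100 mm above the bench. The catches stand 115 mm apart along y.
- red_squeeze (a point): Fixed point midway between the outer faces of the red jaws as fully squeezed: 6.5 mm from the base's origin towards the fixed jaw, 100 mm above the bench. Centre a gripper here, closing along the guard's y. Opened to 65 mm, the fingers have 6 mm spare beside the latched sliding jaw and 19 mm beside the fixed one.
- red_jaw (a joint): Travel of the red sliding jaw towards the fixed one (to -y), m: about 0 to 0.002 latched, 0.013 fully squeezed (27 mm over the outer faces). Takes about 5 N, and stays squeezed when let go.
- blue_catch: Base of the blue catch: the same as the red one in every size and direction, with blue jaws.
- blue_squeeze (a point): The same point for the blue catch as red_squeeze for the red.
- blue_jaw (a joint): Travel of the blue sliding jaw, as red_jaw.
- pitch_bowl: The work: a dark steel engraver's bowl 80 mm across, 44 mm high with a brass blank on top, standing loose in the guard; origin under its centre. Leave alone.
- bur_stand: Blue block 100 x 100 x 40 mm full of small steel burs up to 81 mm high, loose on the bench at the right; origin under its centre. Leave alone.
- oil_jar: Small jar with a black cap, 48 mm across and 60 mm high, loose at the left. Leave alone.
- screwdriver: Screwdriver lying loose at the right. Leave alone.
- bench_brush: Bench brush lying loose at the left. Leave alone.
- loupe: Black eye loupe, 38 mm across and 30 mm high, loose at the near right. Leave alone.
- finding_tray: Grey divided tray 100 x 150 x 25 mm, loose at the far left. Leave alone.

How it is judged:
By the outcome, as a careful person would: the job done as asked, in the order asked, and still so for the second after the job is handed in, while the arm keeps its last pose, push and grip.
It also fails if it takes over 61 s, if anything falls off the work surface, if the arm or the gripper's body presses on something with over 40 N, if the wrist force passes 120 N, or if a joint passes its speed limit or range.

ROBOT

A 6-joint arm with a two-finger parallel gripper is mounted at the origin on the work surface. World frame = base frame: x ahead of the robot, y to its left, z up, the work surface at z = 0. Lengths are in m, angles in rad, forces in N, time in s.
With the tool pointing down it reaches from about 0.3 to 0.85 m from the base axis. Payload 4.2 kg.
Tool frame: the origin (TCP) lies at the very end of the fingers, on their centre line; the grasp point (between the pads) lies 19 mm behind it; y points along the fingers, x is the direction in which the jaws open and shut, and the axes are right-handed (so a half turn about y gives the same grasp; the last joint's range is limited). The gripper opens to 91 mm and grips with 3 to 60 N. Pads are 32 mm wide; open, the fingers measure 118 mm over their backs; the gripper's body (76 mm by 178 mm) begins 60 mm behind the grasp point.
Start: joints at [1.096, 0.32, 1.565, -0, 1.257, -0.02], TCP at [0.253, 0.517, 0.187] pointing down, gripper open.
Joint ranges: [-3.11, 3.11], [-0.84, 2.01], [0.21, 2.61], [-1.34, 4.49], [0.05, 2.63], [-2.56, 2.56]. Speed limits (rad/s): [2.57, 2.57, 3.14, 3.14, 3.14, 3.14].

INTERFACE

Orientations are given as a unit quaternion [w, x, y, z].
In Python, from bench import manip gives the robot as it stands.
- The arm moves only by the shell command python3 -m inch 'ROWS' [FORCE]. ROWS is JSON, a list of rows, each an object of numbers: "fingers": the closure, from 0 (fully open) to 1 (shut); "tx", "ty", "tz": the shift along the world's x, y, z in cm; "roll": the turn about the world's z in degrees. In form: [{"fingers": .., "tx": .., "ty": .., "tz": .., "roll": ..}, ...]. A call has 1 to 10 rows; each row is the pose to reach, as a shift and turn from the pose commanded when the call began; what a row does not reach only later rows make up. A row lasts 1/12 s, in which the tool goes at most 41.7 mm and 7.16 degrees, less where a joint would pass 70% of its speed; a pose out of reach is approached as far as the arm can. A call with a gripper value outside its range is refused whole. The fingers move at their own pace and stop on an object; FORCE is the grip in N (left out, the last holds). Time passes only in rows, so rows that repeat a pose let the fingers close. It gives the time, the measured TCP pose, the force and the opening at its end, in the units of the state.
- manip.get_obs(): the state, without advancing time (a new reading comes with each control period).
- manip.snapshot(name): name is "scene" or "top"; returns the picture (400x640x3 uint8, blue, green, red); there is no depth.
- manip.calibration(name): a dict with "mtx" (3x3 intrinsics, pixels), "view" (4x4, takes a point from world to camera coordinates). Camera axes: x right, y up, looking along -z (the intrinsics and any distortion apply to the point x, -y, -z); pixel columns grow to the right and rows downward; lengths in m; the calibration is good to about 2 mm. A picture is of the moment at which its call begins. calibration takes no time and is no camera call.
- manip.job_done(): hands the job in, once; it reports no verdict.
The state is a dict: "clock": time; "qpos": joint angles; "qd": joint speeds; "tau": joint torques, N m; "tool_pos": TCP position; "ee_rot": TCP orientation; "ft_force": force on the tool from outside, world axes, zero at the start; "torque": the same for the moment, N m; "finger_gap": finger opening in m.
Only numpy, scipy, OpenCV 4.12 (cv2) and the standard library are available. Lean on these libraries where they do the work, as an engineer would, in place of code of your own. Each camera call takes 0.05 s, during which the arm holds its last target. There are 200 camera calls.

## Working session

There is one attempt and no reset: what is moved stays moved. The work goes in short steps, Python scripts to look and compute and a shell command to move; the robot and the scene stay as the last step left them, time stands still between calls to the robot, and variables do not carry over. Pictures are saved under pics/ and viewed, about 8 in all and at most 12, crops included, and the job is handed in when it is done.

```bash
mkdir -p pics
python3 - <<'E'
from bench import manip
import cv2
for n in("scene","top"):
    cv2.imwrite(f"pics/{n}0.png",manip.snapshot(n)); c=manip.calibration(n); print(n,c)
print(manip.get_obs())
E
```

```text
scene {'mtx': array([[509.6249592 ,   0.        , 317.05163926],
       [  0.        , 509.6249592 , 200.11727923],
       [  0.        ,   0.        ,   1.        ]]), 'view': array([[ 4.32192974e-01,  9.01780812e-01, -7.74265646e-04,
        -2.14984752e-01],
       [-6.14294332e-01,  2.95038808e-01,  7.31843272e-01,
         2.60346501e-01],
       [ 6.60190659e-01, -3.15821894e-01,  6.81472542e-01,
        -1.89265612e+00],
       [ 0.00000000e+00,  0.00000000e+00,  0.00000000e+00,
         1.00000000e+00]])}
top {'mtx': array([[460.94145668,   0.        , 317.91340282],
       [  0.        , 460.94145668, 201.92986576],
       [  0.        ,   0.        ,   1.        ]]), 'view': array([[ 0.02250117, -0.99950013,  0.02220785, -0.04256633],
       [ 0.99089459,  0.02524594,  0.13225187, -0.55465526],
       [-0.13274642,  0.01902982,  0.99096733, -1.23163754],
       [ 0.        ,  0.        ,  0.        ,  1.        ]])}
{'clock': 0.1, 'qpos': array([ 1.09601281e+00,  3.20207567e-01,  1.56551886e+00, -3.52732472e-06,
        1.25738835e+00, -1.99655594e-02]), 'qd': array([ 0.00227528, -0.001224  , -0.00277253,  0.00105963, -0.00059566,
        0.00112256]), 'tau': array([ 5.84162772e-04, -4.13330805e+01, -2.32509238e+01,  7.30306841e-02,
        4.21950035e-02, -4.32831166e-05]), 'tool_pos': array([0.25236249, 0.51613255, 0.18623092]), 'ee_rot': array([-0.59957673,  0.60013031,  0.37393863, -0.37486166]), 'ft_force': array([-0.22882464, -0.56297252, -0.33467349]), 'torque': array([-0.00160078, -0.02536034, -0.01049141]), 'finger_gap': 0.09116067770244551}
```

View pics/top0.png

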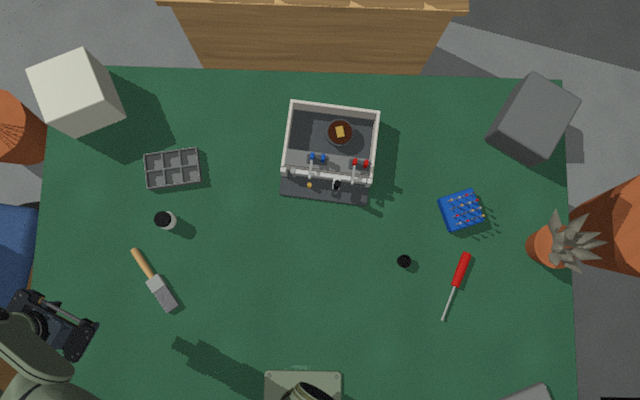

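View pics/scene0.png

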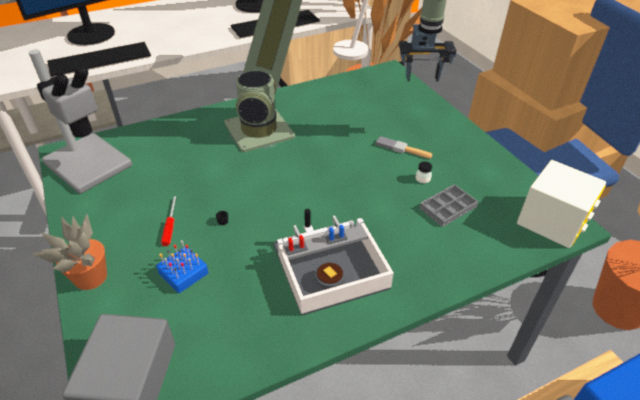

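The top view shows the guard at about (330,150), the blue catch at (317,158), the red at (360,162) and the peg at (337,185). The scene view agrees. I'll enlarge both.

Run:
```python
import cv2,numpy as np
t=cv2.imread("pics/top0.png")[90:215,265:395]; s=cv2.imread("pics/scene0.png")[195:320,265:395]
f=lambda a:cv2.resize(a,(780,750),interpolation=cv2.INTER_CUBIC)
cv2.imwrite("pics/tc.png",cv2.resize(t,None,fx=4.6,fy=4.6,interpolation=cv2.INTER_CUBIC))
cv2.imwrite("pics/sc.png",cv2.resize(s,None,fx=4.6,fy=4.6,interpolation=cv2.INTER_CUBIC))
```

```text
(no output)
```

View pics/tc.png

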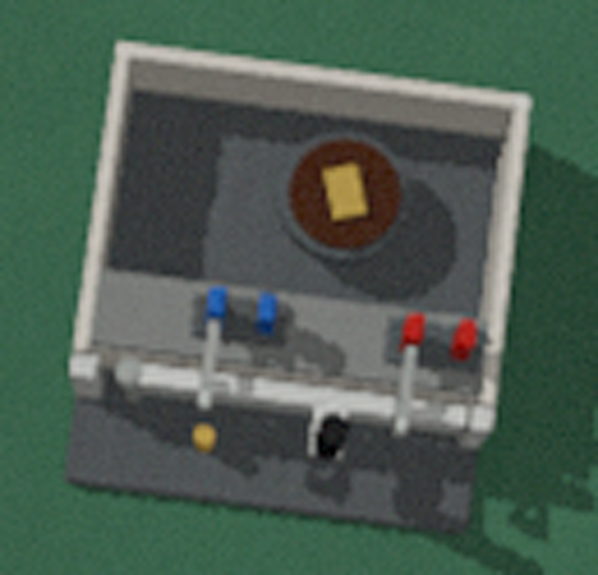

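View pics/sc.png

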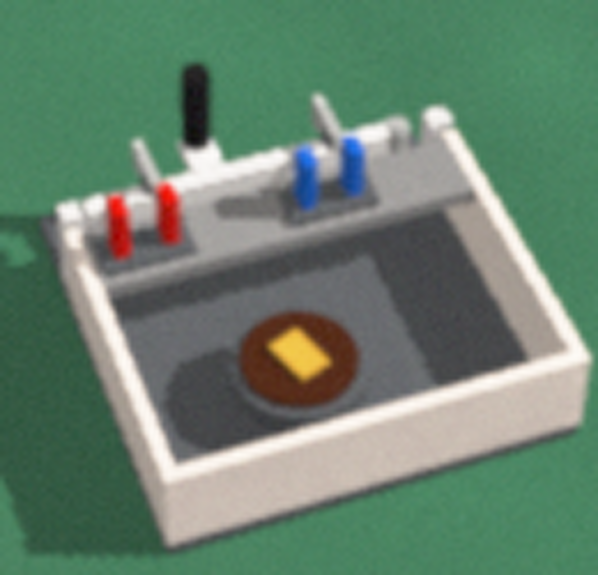

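```bash
cat > h.py <<'E'
from bench import manip
import numpy as np
from scipy.optimize import least_squares
from scipy.spatial.transform import Rotation as R
C={n:manip.calibration(n) for n in("scene","top")}
def proj(n,p):
    q=C[n]["view"]@np.r_[p,1]; q=C[n]["mtx"]@np.array([q[0],-q[1],-q[2]]); return q[:2]/q[2]
def G(pose,p):
    x,y,a=pose; c,s=np.cos(a),np.sin(a)
    return np.array([x+c*p[0]-s*p[1],y+s*p[0]+c*p[1],p[2]])
E
cat > fit.py <<'E'
from h import *
o={"scene":(265,195),"top":(265,90)}
px=lambda n,u:np.array(o[n])+(np.array(u)+.5)/4.6-.5
def obs(v):
    x,y,a,xc,yb=v; P=[]
    f=lambda n,u,p:P.append((proj(n,G((x,y,a),p))-px(n,u)))
    for n,u in(("top",(336,422)),("scene",(196,68))): f(n,u,(-.128,-.03,.135))
    f("scene",(197,143),(-.128,-.03,.076))
    f("top",(67,482),(-.16,.125,.012)); f("top",(467,530),(-.16,-.125,.012))
    for n,us in(("top",((217,296),(268,302),(414,322),(466,330))),("scene",((351,143),(305,150),(168,188),(118,200)))):
        for u,d in zip(us,(.015,-.015,-.1,-.13)): f(n,u,(xc,yb+d,.115))
    return np.array(P)
r=least_squares(lambda v:obs(v).ravel(),[.6,0,0,-.06,.05]); v=r.x
print(v,np.degrees(v[2])); print(obs(v).round(2).tolist())
np.save("v.npy",v)
for n,p in dict(blue=(v[3],v[4]-.0065,.1),red=(v[3],v[4]-.1215,.1),peg=(-.128,-.03,.115),hinge=(-.1,.09,.115)).items(): print(n,G(v,p).round(4))
for c in((.1,.125,.07),(.1,-.125,.07)): print((proj("top",G(v,c))-o["top"])*4.6)
s=manip.get_obs(); print(s["tool_pos"],R.from_quat(s["ee_rot"],scalar_first=True).as_matrix().round(3))
E
python3 fit.py
```

```text
[ 0.72500508 -0.05914806 -0.10157315 -0.06084062  0.03012024] -5.819712721670639
[[-0.26, 0.83], [0.02, 1.24], [0.1, 0.09], [-0.65, -0.37], [0.62, 0.37], [-0.31, 0.87], [-0.03, 1.01], [0.42, 0.76], [0.47, 0.46], [0.98, 0.04], [0.56, 1.25], [0.19, 0.9], [0.19, 1.15]]Traceback (most recent call last):
  File "fit.py", line 16, in <module>
    for n,p in dict(blue=(v[3],v[4]-.0065,.1),red=(v[3],v[4]-.1215,.1),peg=(-.128,-.03,.115),hinge=(-.1,.09,.115)).items(): print(n,G(v,p).round(4))
                                                                                                                                    ~^^^^^
  File "h.py", line 9, in G
    x,y,a=pose; c,s=np.cos(a),np.sin(a)
    ^^^^^
ValueError: too many values to unpack (expected 3)
```

```bash
sed -i 's/G(v,/G(v[:3],/g' fit.py; python3 fit.py
```

```text
[ 0.72500508 -0.05914806 -0.10157315 -0.06084062  0.03012024] -5.819712721670639
[[-0.26, 0.83], [0.02, 1.24], [0.1, 0.09], [-0.65, -0.37], [0.62, 0.37], [-0.31, 0.87], [-0.03, 1.01], [0.42, 0.76], [0.47, 0.46], [0.98, 0.04], [0.56, 1.25], [0.19, 0.9], [0.19, 1.15]]
blue [ 0.6669 -0.0295  0.1   ]
red [ 0.6552 -0.1439  0.1   ]
peg [ 0.5946 -0.076   0.115 ]
hinge [0.6346 0.0405 0.115 ]
[114.72575838  39.04438703]
[527.731282    91.82249569]
[0.25236249 0.51613255 0.18623092] [[ 0.439 -0.001 -0.898]
 [ 0.898 -0.001  0.439]
 [-0.002 -1.     0.   ]]
```

```bash
python3 -m inch '[{"fingers":0.286,"tx":20,"ty":-33,"tz":0,"roll":20.3},{"fingers":0.286,"tx":20,"ty":-33,"tz":0,"roll":20.3},{"fingers":0.286,"tx":20,"ty":-33,"tz":0,"roll":20.3},{"fingers":0.286,"tx":20,"ty":-33,"tz":0,"roll":20.3},{"fingers":0.286,"tx":20,"ty":-33,"tz":0,"roll":20.3},{"fingers":0.286,"tx":40.2,"ty":-66,"tz":0,"roll":20.3},{"fingers":0.286,"tx":40.2,"ty":-66,"tz":0,"roll":20.3},{"fingers":0.286,"tx":40.2,"ty":-66,"tz":0,"roll":20.3},{"fingers":0.286,"tx":40.2,"ty":-66,"tz":0,"roll":20.3},{"fingers":0.286,"tx":40.2,"ty":-66,"tz":0,"roll":20.3}]' 20
```

```text
clock: 0.93
tool_pos: [0.4672, 0.1625, 0.1868]
ee_rot: [0.525, -0.524, -0.474, 0.474]
ft_force: [0.5, 0.2, -0.1]
finger_gap: 0.0649
```

```bash
python3 -m inch '[{"fingers":0.286,"tx":18.5,"ty":-30.5,"tz":-3,"roll":0},{"fingers":0.286,"tx":18.5,"ty":-30.5,"tz":-3,"roll":0},{"fingers":0.286,"tx":18.5,"ty":-30.5,"tz":-3,"roll":0},{"fingers":0.286,"tx":18.5,"ty":-30.5,"tz":-3,"roll":0},{"fingers":0.286,"tx":18.5,"ty":-30.5,"tz":-3,"roll":0},{"fingers":0.286,"tx":18.5,"ty":-30.5,"tz":-3,"roll":0},{"fingers":0.286,"tx":18.5,"ty":-30.5,"tz":-3,"roll":0},{"fingers":0.286,"tx":18.5,"ty":-30.5,"tz":-3,"roll":0},{"fingers":0.286,"tx":18.5,"ty":-30.5,"tz":-3,"roll":0},{"fingers":0.286,"tx":18.5,"ty":-30.5,"tz":-3,"roll":0}]'
python3 - <<'E'
from h import *
import cv2
i=manip.snapshot("scene"); cv2.imwrite("pics/s1.png",cv2.resize(i[150:280,255:405],None,fx=4.6,fy=4.6,interpolation=cv2.INTER_CUBIC))
s=manip.get_obs(); M=R.from_quat(s["ee_rot"],scalar_first=True).as_matrix(); print(s["clock"],s["tool_pos"],M.round(3))
print((proj("scene",s["tool_pos"])-[255,150])*4.6)
E
```

```text
clock: 1.77
tool_pos: [0.6533, -0.1454, 0.1548]
ee_rot: [-0.525, 0.526, 0.473, -0.474]
ft_force: [-0.2, 0.1, -1.0]
finger_gap: 0.0653
1.8167 [ 0.65196715 -0.14270043  0.15517961] [[ 0.104 -0.002 -0.995]
 [ 0.995  0.001  0.104]
 [ 0.    -1.     0.002]]
[174.58217864 353.32601384]
```

View pics/s1.png

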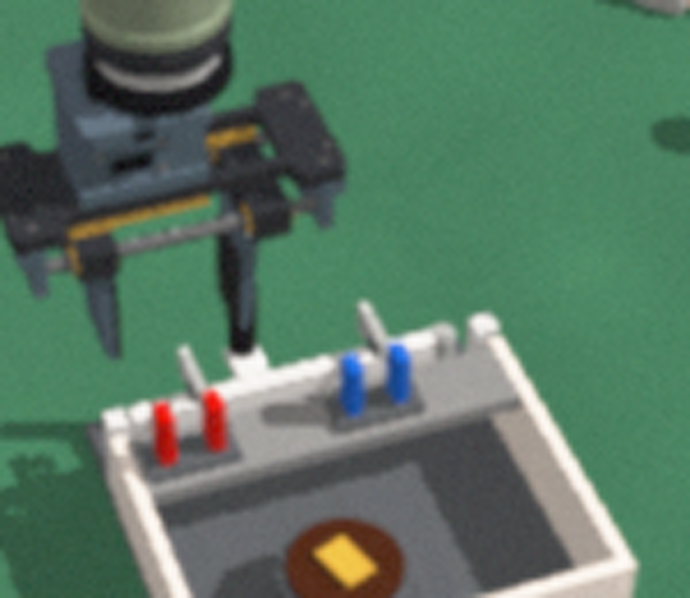

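The fingertips at (113,355) and (238,335) straddle the red jaws' line, and their midpoint matches the projection in columns. Descending on red.

```bash
python3 -m inch '[{"fingers":0.286,"tx":0.1,"ty":0,"tz":-2.5,"roll":0},{"fingers":0.286,"tx":0.1,"ty":0,"tz":-4.5,"roll":0},{"fingers":0.286,"tx":0.1,"ty":0,"tz":-6,"roll":0},{"fingers":0.286,"tx":0.1,"ty":0,"tz":-7.5,"roll":0},{"fingers":0.286,"tx":0.1,"ty":0,"tz":-7.5,"roll":0},{"fingers":0.286,"tx":0.1,"ty":0,"tz":-7.5,"roll":0},{"fingers":0.286,"tx":0.1,"ty":0,"tz":-7.5,"roll":0}]'
python3 - <<'E'
from h import *
import cv2
i=manip.snapshot("scene"); cv2.imwrite("pics/s2.png",cv2.resize(i[195:285,255:375],None,fx=6,fy=6,interpolation=cv2.INTER_CUBIC))
s=manip.get_obs(); print(s["clock"],s["tool_pos"],s["ft_force"])
E
```

```text
clock: 2.4
tool_pos: [0.6532, -0.1398, 0.0832]
ee_rot: [-0.524, 0.525, 0.475, -0.474]
ft_force: [0.4, 0.1, -0.3]
finger_gap: 0.0651
2.45 [ 0.65344433 -0.14004918  0.08348684] [0.09804664 0.30281445 0.33242461]
```

View pics/s2.png

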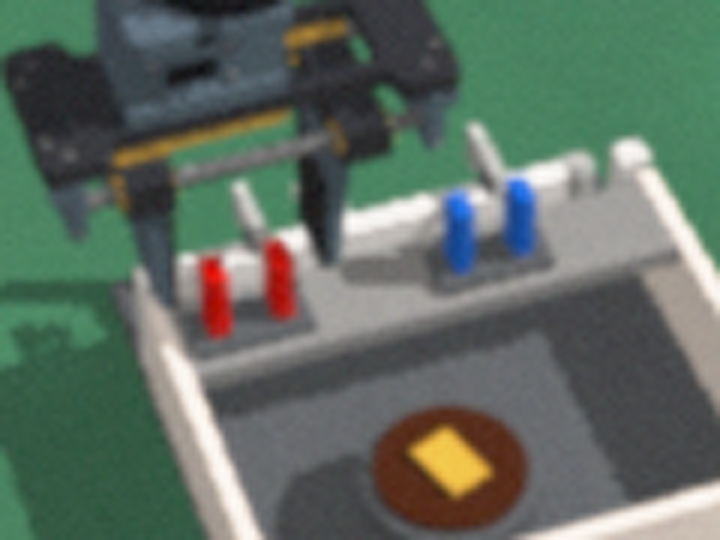

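The red jaws (215–285, 240–335) are between the fingers (tips at 168,310 and 325,260), but I sit about 4 mm too far to +y, as the measured y also says. I'll correct that and squeeze.

```bash
python3 -m inch '[{"fingers":0.286,"tx":0.2,"ty":-0.4,"tz":-0.2,"roll":0},{"fingers":0.286,"tx":0.2,"ty":-0.4,"tz":-0.2,"roll":0},{"fingers":0.286,"tx":0.2,"ty":-0.4,"tz":-0.2,"roll":0},{"fingers":0.5,"tx":0.2,"ty":-0.4,"tz":-0.2,"roll":0},{"fingers":0.6,"tx":0.2,"ty":-0.4,"tz":-0.2,"roll":0},{"fingers":0.7,"tx":0.2,"ty":-0.4,"tz":-0.2,"roll":0},{"fingers":0.75,"tx":0.2,"ty":-0.4,"tz":-0.2,"roll":0},{"fingers":0.75,"tx":0.2,"ty":-0.4,"tz":-0.2,"roll":0},{"fingers":0.75,"tx":0.2,"ty":-0.4,"tz":-0.2,"roll":0},{"fingers":0.75,"tx":0.2,"ty":-0.4,"tz":-0.2,"roll":0}]' 20; python3 -m inch '[{"fingers":0.78,"tx":0,"ty":0,"tz":0,"roll":0},{"fingers":0.78,"tx":0,"ty":0,"tz":0,"roll":0},{"fingers":0.78,"tx":0,"ty":0,"tz":0,"roll":0},{"fingers":0.78,"tx":0,"ty":0,"tz":0,"roll":0},{"fingers":0.78,"tx":0,"ty":0,"tz":0,"roll":0}]'
```

```text
clock: 3.28
tool_pos: [0.6547, -0.1445, 0.08]
ee_rot: [-0.524, 0.524, 0.474, -0.474]
ft_force: [0.2, -1.1, 1.2]
finger_gap: 0.0258
clock: 3.7
tool_pos: [0.6548, -0.1446, 0.0801]
ee_rot: [0.525, -0.525, -0.474, 0.474]
ft_force: [-0.1, 1.2, 1.1]
finger_gap: 0.026
```

Fully squeezed: the fingers stopped on the jaws at 26 mm with a commanded 23 mm. Now blue.

```bash
python3 -m inch '[{"fingers":0.286,"tx":0,"ty":0,"tz":0,"roll":0},{"fingers":0.286,"tx":0,"ty":0,"tz":0,"roll":0},{"fingers":0.286,"tx":0,"ty":0,"tz":0,"roll":0},{"fingers":0.286,"tx":0,"ty":0,"tz":0,"roll":0},{"fingers":0.286,"tx":0,"ty":0,"tz":3,"roll":0},{"fingers":0.286,"tx":0,"ty":0,"tz":7,"roll":0},{"fingers":0.286,"tx":0.6,"ty":4,"tz":7,"roll":0},{"fingers":0.286,"tx":0.9,"ty":8,"tz":7,"roll":0},{"fingers":0.286,"tx":1.2,"ty":11.4,"tz":7,"roll":0},{"fingers":0.286,"tx":1.2,"ty":11.4,"tz":7,"roll":0}]'; python3 -m inch '[{"fingers":0.286,"tx":0,"ty":0,"tz":0,"roll":0},{"fingers":0.286,"tx":0,"ty":0,"tz":0,"roll":0},{"fingers":0.286,"tx":0,"ty":0,"tz":0,"roll":0},{"fingers":0.286,"tx":0,"ty":0,"tz":0,"roll":0},{"fingers":0.286,"tx":0,"ty":0,"tz":0,"roll":0}]'
```

```text
clock: 4.53
tool_pos: [0.6671, -0.0243, 0.1502]
ee_rot: [0.524, -0.523, -0.477, 0.475]
ft_force: [0.0, 0.4, 0.4]
finger_gap: 0.0654
clock: 4.95
tool_pos: [0.6667, -0.0317, 0.1499]
ee_rot: [0.525, -0.525, -0.474, 0.474]
ft_force: [-0.7, 0.5, 0.2]
finger_gap: 0.065
```

```bash
python3 -m inch '[{"fingers":0.286,"tx":0,"ty":0.1,"tz":-2,"roll":0},{"fingers":0.286,"tx":0,"ty":0.1,"tz":-4,"roll":0},{"fingers":0.286,"tx":0,"ty":0.1,"tz":-5.5,"roll":0},{"fingers":0.286,"tx":0,"ty":0.1,"tz":-7,"roll":0},{"fingers":0.286,"tx":0,"ty":0.1,"tz":-7,"roll":0},{"fingers":0.286,"tx":0,"ty":0.1,"tz":-7,"roll":0}]'
python3 - <<'E'
from h import *
import cv2
i=manip.snapshot("scene"); cv2.imwrite("pics/s3.png",cv2.resize(i[195:285,255:375],None,fx=6,fy=6,interpolation=cv2.INTER_CUBIC))
s=manip.get_obs(); print(s["clock"],s["tool_pos"],s["ft_force"])
E
```

```text
clock: 5.45
tool_pos: [0.6663, -0.0301, 0.0794]
ee_rot: [0.525, -0.524, -0.474, 0.474]
ft_force: [0.7, 0.9, 1.5]
finger_gap: 0.0651
5.5 [ 0.66716135 -0.03006197  0.08049454] [0.3186495  0.77531078 0.62240975]
```

View pics/s3.png

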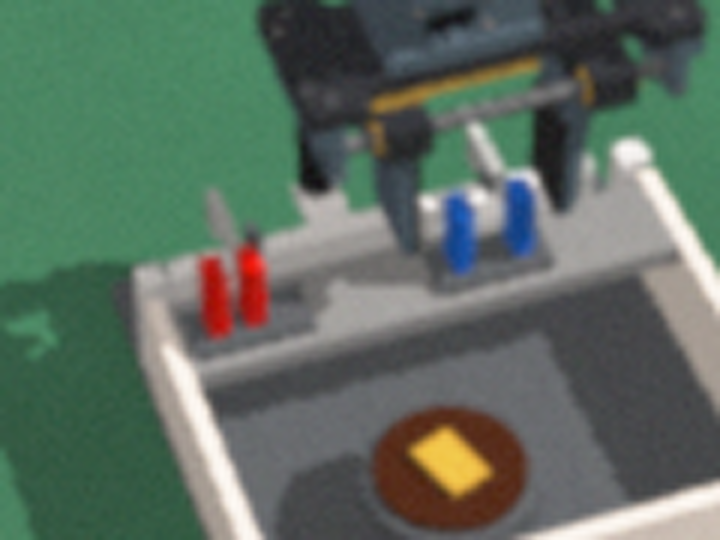

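Red's sliding jaw has moved from (285,·) to (255,·), so red is squeezed. The blue jaws (458 and 518) sit between the fingers (405 and 565). Squeezing blue.

```bash
python3 -m inch '[{"fingers":0.5,"tx":0,"ty":0,"tz":0,"roll":0},{"fingers":0.6,"tx":0,"ty":0,"tz":0,"roll":0},{"fingers":0.7,"tx":0,"ty":0,"tz":0,"roll":0},{"fingers":0.78,"tx":0,"ty":0,"tz":0,"roll":0},{"fingers":0.78,"tx":0,"ty":0,"tz":0,"roll":0},{"fingers":0.78,"tx":0,"ty":0,"tz":0,"roll":0},{"fingers":0.78,"tx":0,"ty":0,"tz":0,"roll":0},{"fingers":0.78,"tx":0,"ty":0,"tz":0,"roll":0},{"fingers":0.78,"tx":0,"ty":0,"tz":0,"roll":0}]' 20; python3 -m inch '[{"fingers":0.286,"tx":0,"ty":0,"tz":0,"roll":0},{"fingers":0.286,"tx":0,"ty":0,"tz":0,"roll":0},{"fingers":0.286,"tx":0,"ty":0,"tz":0,"roll":0},{"fingers":0.286,"tx":0,"ty":0,"tz":0,"roll":0},{"fingers":0.286,"tx":0,"ty":0,"tz":3,"roll":0},{"fingers":0.286,"tx":0,"ty":0,"tz":7,"roll":0},{"fingers":0.286,"tx":0,"ty":0,"tz":9,"roll":0},{"fingers":0.286,"tx":0,"ty":0,"tz":9,"roll":0}]'
```

```text
clock: 6.25
tool_pos: [0.6674, -0.0302, 0.0811]
ee_rot: [-0.524, 0.525, 0.475, -0.474]
ft_force: [-0.8, -2.3, 6.3]
finger_gap: 0.0261
clock: 6.92
tool_pos: [0.6698, -0.0296, 0.1758]
ee_rot: [-0.522, 0.527, 0.477, -0.472]
ft_force: [1.1, 0.6, 0.8]
finger_gap: 0.0651
```

```bash
python3 -m inch '[{"fingers":0.45,"tx":-2,"ty":-1,"tz":0,"roll":-7},{"fingers":0.45,"tx":-4,"ty":-2,"tz":0,"roll":-14},{"fingers":0.45,"tx":-6,"ty":-3,"tz":0,"roll":-21},{"fingers":0.45,"tx":-7.3,"ty":-4.6,"tz":0,"roll":-28},{"fingers":0.45,"tx":-7.3,"ty":-4.6,"tz":0,"roll":-35},{"fingers":0.45,"tx":-7.3,"ty":-4.6,"tz":0,"roll":-42},{"fingers":0.45,"tx":-7.3,"ty":-4.6,"tz":0,"roll":-49},{"fingers":0.45,"tx":-7.3,"ty":-4.6,"tz":0,"roll":-56},{"fingers":0.45,"tx":-7.3,"ty":-4.6,"tz":0,"roll":-63},{"fingers":0.45,"tx":-7.3,"ty":-4.6,"tz":0,"roll":-70}]'; python3 -m inch '[{"fingers":0.45,"tx":0,"ty":0,"tz":0,"roll":-7},{"fingers":0.45,"tx":0,"ty":0,"tz":0,"roll":-14},{"fingers":0.45,"tx":0,"ty":0,"tz":0,"roll":-20},{"fingers":0.45,"tx":0,"ty":0,"tz":0,"roll":-20},{"fingers":0.45,"tx":0,"ty":0,"tz":0,"roll":-20},{"fingers":0.45,"tx":0,"ty":0,"tz":0,"roll":-20},{"fingers":0.45,"tx":0,"ty":0,"tz":0,"roll":-20}]'
python3 - <<'E'
from h import *
import cv2
i=manip.snapshot("scene"); cv2.imwrite("pics/s4.png",cv2.resize(i[165:285,255:375],None,fx=5,fy=5,interpolation=cv2.INTER_CUBIC))
s=manip.get_obs(); print(s["clock"],s["tool_pos"],s["ft_force"],s["qpos"].round(2)); M=R.from_quat(s["ee_rot"],scalar_first=True).as_matrix(); print(M.round(3),(proj("scene",s["tool_pos"])-[255,165])*5)
E
```

```text
clock: 7.75
tool_pos: [0.593, -0.0753, 0.1687]
ee_rot: [0.702, -0.702, -0.085, 0.086]
ft_force: [0.5, 0.4, -0.2]
finger_gap: 0.0499
clock: 8.33
tool_pos: [0.5936, -0.0755, 0.1696]
ee_rot: [0.706, -0.706, 0.035, -0.035]
ft_force: [0.6, 0.4, -0.1]
finger_gap: 0.0499
8.3833 [ 0.59366131 -0.07548341  0.16973355] [-0.21498633  0.0207672   0.6751544 ] [-0.15  0.37  1.54 -0.    1.24 -0.05]
[[ 0.995 -0.     0.099]
 [-0.099  0.     0.995]
 [-0.    -1.     0.   ]] [260.44686176 180.0574466 ]
```

View pics/s4.png

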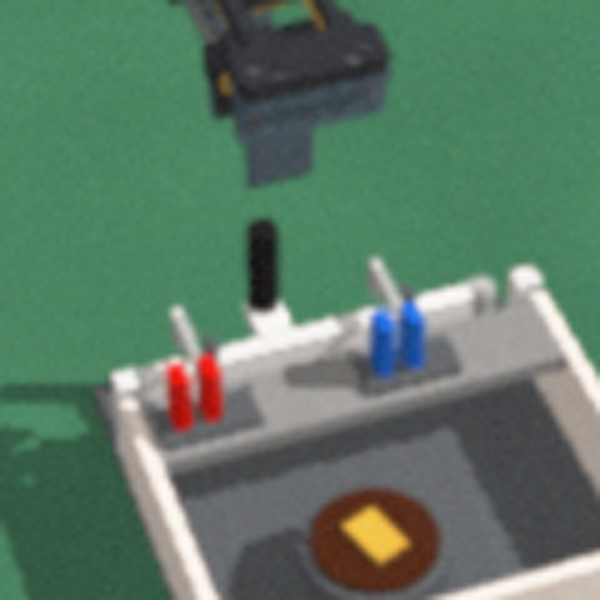

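Both catches show squeezed (jaw pairs at 180/210 and 382/412). The peg at (262,225–305) is in line with the tool, which projects to column 260. Going down and gripping.

```bash
python3 -m inch '[{"fingers":0.45,"tx":0.1,"ty":0,"tz":-2,"roll":0},{"fingers":0.45,"tx":0.1,"ty":0,"tz":-4,"roll":0},{"fingers":0.45,"tx":0.1,"ty":0,"tz":-6,"roll":0},{"fingers":0.45,"tx":0.1,"ty":0,"tz":-7.3,"roll":0},{"fingers":0.45,"tx":0.1,"ty":0,"tz":-7.3,"roll":0},{"fingers":0.6,"tx":0.1,"ty":0,"tz":-7.3,"roll":0},{"fingers":0.75,"tx":0.1,"ty":0,"tz":-7.3,"roll":0},{"fingers":0.9,"tx":0.1,"ty":0,"tz":-7.3,"roll":0},{"fingers":0.9,"tx":0.1,"ty":0,"tz":-7.3,"roll":0},{"fingers":0.9,"tx":0.1,"ty":0,"tz":-7.3,"roll":0}]' 25; python3 -m inch '[{"fingers":0.9,"tx":0,"ty":0,"tz":0,"roll":0},{"fingers":0.9,"tx":0,"ty":0,"tz":0,"roll":0},{"fingers":0.9,"tx":0,"ty":0,"tz":0,"roll":0},{"fingers":0.9,"tx":0,"ty":0,"tz":0,"roll":0}]'
python3 - <<'E'
from h import *
v=np.load("v.npy"); h=np.array([-.1,.09]); r=np.array([-.028,-.12])
p0=G(v[:3],(-.128,-.03,0))
for t in np.arange(0,1.61,.1):
    c,s=np.cos(t),np.sin(t); q=h+[c*r[0]+s*r[1],-s*r[0]+c*r[1]]
    print(round(t,2),((G(v[:3],(*q,0))-p0)[:2]*100).round(2))
E
```

```text
clock: 9.22
tool_pos: [0.5953, -0.0756, 0.0979]
ee_rot: [-0.706, 0.706, -0.035, 0.036]
ft_force: [-0.1, -0.6, -0.7]
finger_gap: 0.0196
clock: 9.55
tool_pos: [0.5947, -0.0755, 0.0978]
ee_rot: [-0.706, 0.706, -0.035, 0.036]
ft_force: [-2.4, -0.2, 5.2]
finger_gap: 0.0168
0.0 [0. 0.]
0.1 [-1.14  0.46]
0.2 [-2.24  1.03]
0.3 [-3.27  1.7 ]
0.4 [-4.22  2.48]
0.5 [-5.1   3.35]
0.6 [-5.88  4.3 ]
0.7 [-6.57  5.32]
0.8 [-7.15  6.41]
0.9 [-7.61  7.54]
1.0 [-7.97  8.73]
1.1 [-8.2   9.93]
1.2 [-8.31 11.16]
1.3 [-8.3  12.39]
1.4 [-8.16 13.62]
1.5 [-7.91 14.82]
1.6 [-7.53 16.  ]
```

```bash
python3 -m inch '[{"fingers":0.9,"tx":-0.57,"ty":0.23,"tz":0,"roll":0},{"fingers":0.9,"tx":-1.14,"ty":0.46,"tz":0,"roll":0},{"fingers":0.9,"tx":-1.7,"ty":0.73,"tz":0,"roll":0},{"fingers":0.9,"tx":-2.24,"ty":1.03,"tz":0,"roll":0},{"fingers":0.9,"tx":-2.24,"ty":1.03,"tz":0,"roll":0},{"fingers":0.9,"tx":-2.24,"ty":1.03,"tz":0,"roll":0}]' 35
```

```text
clock: 10.05
tool_pos: [0.573, -0.0654, 0.0976]
ee_rot: [-0.706, 0.706, -0.035, 0.036]
ft_force: [3.6, -3.4, 4.8]
finger_gap: 0.0164
```

The gate is free at 0.2 rad, past the locked play of 0.12. Now on through the detent.

```bash
python3 -m inch '[{"fingers":0.9,"tx":-0.53,"ty":0.33,"tz":0,"roll":0},{"fingers":0.9,"tx":-1.03,"ty":0.67,"tz":0,"roll":0},{"fingers":0.9,"tx":-1.51,"ty":1.05,"tz":0,"roll":0},{"fingers":0.9,"tx":-1.98,"ty":1.45,"tz":0,"roll":0},{"fingers":0.9,"tx":-2.86,"ty":2.32,"tz":0,"roll":0},{"fingers":0.9,"tx":-3.64,"ty":3.27,"tz":0,"roll":0},{"fingers":0.9,"tx":-4.33,"ty":4.29,"tz":0,"roll":0},{"fingers":0.9,"tx":-4.91,"ty":5.38,"tz":0,"roll":0},{"fingers":0.9,"tx":-4.91,"ty":5.38,"tz":0,"roll":0},{"fingers":0.9,"tx":-4.91,"ty":5.38,"tz":0,"roll":0}]'
```

```text
clock: 10.88
tool_pos: [0.5234, -0.011, 0.0973]
ee_rot: [0.706, -0.706, 0.035, -0.035]
ft_force: [2.3, -1.1, 6.5]
finger_gap: 0.0163
```

```bash
python3 -m inch '[{"fingers":0.9,"tx":-0.46,"ty":1.13,"tz":0,"roll":0},{"fingers":0.9,"tx":-0.82,"ty":2.32,"tz":0,"roll":0},{"fingers":0.9,"tx":-1.05,"ty":3.52,"tz":0,"roll":0},{"fingers":0.9,"tx":-1.16,"ty":4.75,"tz":0,"roll":0},{"fingers":0.9,"tx":-1.15,"ty":5.98,"tz":0,"roll":0},{"fingers":0.9,"tx":-1.01,"ty":7.21,"tz":0,"roll":0},{"fingers":0.9,"tx":-0.76,"ty":8.41,"tz":0,"roll":0},{"fingers":0.9,"tx":-0.5,"ty":9.25,"tz":0,"roll":0},{"fingers":0.9,"tx":-0.5,"ty":9.25,"tz":0,"roll":0},{"fingers":0.9,"tx":-0.5,"ty":9.25,"tz":0,"roll":0}]'
python3 -m inch '[{"fingers":0.9,"tx":0,"ty":0,"tz":0,"roll":0},{"fingers":0.9,"tx":0,"ty":0,"tz":0,"roll":0},{"fingers":0.9,"tx":0,"ty":0,"tz":0,"roll":0},{"fingers":0.9,"tx":0,"ty":0,"tz":0,"roll":0}]'
python3 - <<'E'
from h import *
import cv2
a=[cv2.resize(manip.snapshot(n)[y:y+130,x:x+130],None,fx=3,fy=3,interpolation=cv2.INTER_CUBIC) for n,x,y in(("top",260,90),("scene",265,150))]
cv2.imwrite("pics/f.png",np.hstack(a))
v=np.load("v.npy"); t=manip.get_obs()["tool_pos"]; d=t-G(v[:3],(-.1,.09,0)); print(t,np.hypot(*d[:2]))
a=np.arctan2(d[1],d[0])-v[2]; print("gate",(np.arctan2(-.12,-.028)-a)%(2*np.pi))
E
```

```text
clock: 11.72
tool_pos: [0.5175, 0.0805, 0.0968]
ee_rot: [-0.706, 0.707, -0.036, 0.034]
ft_force: [0.9, -3.7, 7.2]
finger_gap: 0.0167
clock: 12.05
tool_pos: [0.5174, 0.0801, 0.0968]
ee_rot: [-0.706, 0.707, -0.036, 0.034]
ft_force: [0.3, -2.6, 6.0]
finger_gap: 0.0166
[0.51740462 0.08006301 0.0967803 ] 0.12372813440527657
gate 1.5652267035488716
```

View pics/f.png

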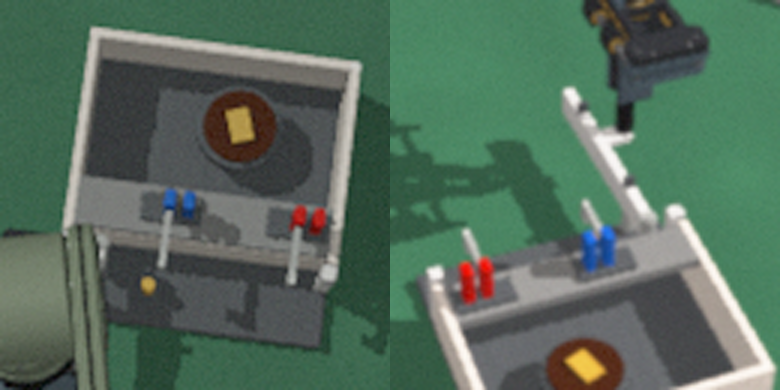

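The gate stands square: the leaf runs from (640,210) to (570,95) in the right half of the picture. The peg at (625,115) is in the fingers, both catches are squeezed and the bowl hasn't moved. Handing in.

```bash
python3 -c "
from bench import manip
print(manip.job_done())"
```

```text
the job is handed in; nothing more can be done
None
```

I squeezed the red catch, then the blue one. In both cases the fingers stopped on the jaws at 26 mm, close to the stated 27 mm. I then took the black peg, pulled the gate out past its detent, swung it open and handed the job in at about 12 s of the 61 s while still holding it.

**Gate:** my last check put it at about 1.57 rad, worked out from the tool pose and the fitted hinge point. The peg sat 123.7 mm from the hinge, against 123 mm stated.

**Grip:** the fingers were closed on the peg at 16.6 mm under 35 N. The peg is 18 mm across; the catches also read about 1 mm under size. The wrist read about 7 N.

**Scene:** the last pictures showed both catches still squeezed and the bowl where it was. I did not re-check the other bench items, but the arm showed no contact with anything outside the guard.

**Disagreements:**
- The camera fit left errors of about 1 pixel (2–3 mm) in image rows.
- My first descent on the red catch was about 4 mm off in y because the arm had not settled. I corrected it before closing.

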